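# Hand-wind the tube sampler's rack carriage out with its loose crank

## Task

The power of the tube sampler has failed with its rack carriage still inside: take the loose hand crank, fit it fully down on the square shaft end on the sampler's top (the shaft's angle is not known, so feel for the square with light pressure), and wind the carriage out by the crank's handle, clockwise as seen from above, until it comes up against its end stop. Keep the crank fully on the shaft all the way, and do not ram, pry or force anything. Then lift the crank off and stand it fully down on its parking post, let go, and leave everything else where it stands.

Things in the scene. Friction and masses are not known exactly. Their poses are not given: they have to be found in the camera images.
- sampler: fixed bench-top box, 200 x 190 x 125 mm (x, y, z), white cover, grey sides, dark little display; origin: centre of its underside; its front, with the carriage mouth, faces its -x; its flat top is at z = 125 mm. On the top stand the square shaft end (right of the middle as seen from the front) and the round parking post (left), 92 mm apart
- drive_seat (a point): on the sampler: centre of the 48 mm flange round the square shaft end, at flange-top height (131 mm up), where the crank's underside rests when fully down. The shaft is 12 mm square and stands 17 mm above this point. It turns about the vertical; its angle is NOT given (it differs each time). Turning it takes about 0.2 N m, 4 N at the crank's handle
- post_seat (a point): on the sampler: centre of the 36 mm flange of the parking post, at flange-top height, where the underside of the parked crank rests. The post is round, 10 mm thick, with a conical tip, and stands 16 mm above this point; the crank goes on it at any angle
- crank: loose steel hand crank, about 0.29 kg, standing on its hub on the worktop beside the sampler; origin: centre of the hub's underside; z up, x along the arm towards the handle. Hub 28 x 28 x 41 mm; the arm, 16 mm wide and 7 mm thick, lies on top of it (41 to 47 mm up)
- crank_hub (a point): on the crank: in the hub's axis, 20 mm above its underside. The hub's two free flats (28 mm apart, facing the crank's +y and -y) can be gripped below the arm. In the underside is a square socket, 13.5 mm wide, 20 mm deep, with sides parallel to the hub's: it goes on the shaft in any of four angles
- crank_grip (a point): on the crank: middle of the black handle's axis, 67 mm above the hub's underside and 54 mm from the hub's axis. The handle is upright, round, 18 mm thick, 37 mm tall (49 to 86 mm up), and spins freely on the arm, so it can be held without turning the wrist while the crank goes round
- carriage (a joint): how far the carriage (a grey tray with three stoppered tubes, coming out of the mouth) is wound out, in m; 0 to 0.004 at the start, 0.016 more per clockwise turn of the shaft, about 0.05 at the end of its travel (some 3 turns). There an end stop holds it, felt through the springy drive: the handle's load rises by about 1 N for every 3 degrees of further turning, and it turns back a little when let go
- oil_bottle: bystander: brown dropper bottle with a black cap, 34 mm wide, 78 mm tall; origin under its centre
- marker: bystander: black marker lying on the worktop, 144 mm long, 12 mm thick; origin under its centre
- slide_case: bystander: green flat slide box, 165 x 86 x 34 mm; origin under its centre
- bench_timer: bystander: white dial timer on a foot, 104 mm tall; origin under its centre
- vial: bystander: white vial with a red cap, 19 mm wide, 90 mm tall; origin under its centre
Not all that is in view belongs to the job. What is meant by the crank is not red or turquoise, and is the larger of those in its own colour.

How it is judged (in metres and radians):
On the way, in this order (a step that is already met when the one before it is completed fails the run):
1. the crank is fully down on the square shaft end (horizontal distance between crank_hub and drive_seat below 0.004 m and z of crank_hub in the frame of drive_seat below 0.0235 m), for 0.2 s.
2. the carriage is wound out to its end stop (within 1 mm), the crank still fully down on the shaft (value of joint carriage above 0.051 m and horizontal distance between crank_hub and drive_seat below 0.004 m and z of crank_hub in the frame of drive_seat below 0.0255 m), for 0.1 s.
At the end, for the whole second after the job is handed in: the carriage is out at its end stop (within 1.5 mm); the crank stands upright and at rest fully down on the parking post (within 5 mm sideways, 3.5 mm in height) (value of joint carriage above 0.0505 m and horizontal distance between crank_hub and post_seat below 0.005 m and z of crank_hub in the frame of post_seat below 0.0235 m and angle between crank's own z axis and vertical below 0.08 rad and linear speed of crank below 0.01 m/s); the robot touches nothing.
It fails at once if the crank comes off the shaft with the carriage stopped part of the way out (value of joint carriage between 0.01 and 0.048 m and (horizontal distance between crank_hub and drive_seat above 0.008 m or z of crank_hub in the frame of drive_seat above 0.032 m)).
It fails at once if the crank is rammed against the sampler, its shaft end or its post while it is not down on the shaft (contact forces over 60 N) (contact force between crank and sampler above 60 N and z of crank_hub in the frame of drive_seat above 0.027 m).
It fails at once if the crank is pried or forced on the shaft (its contact forces added up pass 250 N, as some 14 N at the handle makes) (contact force between crank and sampler above 250 N).
It fails at once if a bystander is shifted by more than 20 mm (distance of any of oil_bottle, marker, slide_case, bench_timer, vial from where it was at the start of the episode above 0.02 m).
It also fails if it takes over 72 s, if anything falls off the work surface, if the arm or the gripper's body presses on something with over 40 N, if the wrist force passes 120 N, or if a joint passes its speed limit or range.

## Robot

A 6-joint arm with a two-finger parallel gripper is mounted at the origin on a cart in front of the work surface, level with it; the furniture and walls round the work are solid. World frame = base frame: x ahead of the robot, y to its left, z up, the work surface at z = 0. Lengths are in m, angles in degrees, forces in N, time in s.
With the tool pointing down it reaches from about 0.275 to 0.725 m from the base axis. Payload 5.6 kg.
Tool frame: the origin (TCP) lies between the finger pads; the fingertips stand 22 mm ahead of it and the grasp point (between the pads) lies 3 mm ahead of it; z points along the fingers, y is the line along which they close (so a half turn about z gives the same grasp; the last joint's range is limited). The gripper opens to 85 mm and grips with 20 to 120 N. Pads are 22 mm wide; open, the fingers measure 114 mm over their backs; the gripper's body (76 mm by 85 mm) begins 54 mm behind the grasp point. The pads swing forward as they close: fully open they stand 13 mm farther back than shut.
Start: joints at [85.233, 14.616, 6.199, 0, -81.583, -16.306], TCP at [0.198, 0.513, 0.253] pointing down, gripper open.
Joint ranges: [-168.99, 168.99], [-69.2, 112.95], [-62.41, 85.93], [-164.36, 98.24], [-168.68, -3.75], [-174.98, 174.98]. Speed limits (degrees/s): [147.25, 147.25, 180, 180, 180, 180].

## Interface

Orientations are given as a 3x3 rotation matrix whose columns are the frame's x, y, z axes.
In Python, from station import env, vision gives the robot as it stands. The module is installed in compiled form; this text tells all that it offers.
- The arm moves only by the shell command python3 -m handwheel 'ROWS'. ROWS is JSON, a list of rows, each a list of 7 numbers: the turn, a rotation vector about the tool's x, y, z in rad, then the shift along the tool's x, y, z in mm, then the closure, from -1 (fully open) to 1 (shut). A call has 1 to 10 rows; each row shifts and turns the commanded pose from where the row before left it, along the tool's axes as they then stand; what a row does not reach is not made up. A row lasts 1/10 s, in which the tool goes at most 50 mm and 8.59 degrees, less where a joint would pass 70% of its speed; a pose out of reach is approached as far as the arm can. A call is refused whole if a number of a shift passes 50 or a number of a turn 0.15, either way. A call with a gripper value outside its range is refused whole. The fingers move at their own pace and stop on an object; the grip force is fixed at half the most. Time passes only in rows, so rows that do not move let the fingers close. It gives the time, the measured TCP pose, the force and the opening at its end, in the units of the state.
- env.get_state(): the state, without advancing time (a new reading comes with each control period).
- vision.grab_frame(name): name is "side" or "top" or "wrist"; returns a dict with "color" (480x640x3 uint8, red, green, blue), "intrinsics" (3x3 intrinsics, pixels), "R" (3x3) and "t" (3): a world point X has camera coordinates R X + t; the wrist camera has in their place "mount" (4x4, takes a point from camera to tool coordinates, whose origin is the TCP and whose axes are the flange's). Camera axes: x right, y down, z forward; pixel columns grow to the right and rows downward; lengths in m; the calibration is good to about 2 mm. The wrist camera is an equidistant fisheye: a pixel r from the principal point sees the ray r / f radians off the axis. A picture is of the moment at which its call begins: read the wrist's pose just before it. There is no depth.
- env.finish_job(): hands the job in, once; it reports no verdict.
The state is a dict: "clock": time; "joints": joint angles; "dq": joint speeds; "tau": joint torques, N m; "ee_pos": TCP position; "orientation": TCP orientation; "wrist_force": force on the tool from outside, world axes, zero at the start; "torque": the same for the moment, N m; "gripper_width": finger opening in m.
Only numpy, scipy, OpenCV 4.12 (cv2) and the standard library are available. Lean on these libraries where they do the work, as an engineer would, in place of code of your own. Each camera call takes 0.05 s, during which the arm holds its last target. There are 200 camera calls.

## Working session

There is one attempt and no reset: what is moved stays moved. The work goes in short steps, Python scripts to look and compute and a shell command to move; the robot and the scene stay as the last step left them, time stands still between calls to the robot, and variables do not carry over. Pictures are saved under pics/ and viewed, on a budget of 10 in all, crops included, one or two more only if the job needs it, and the job is handed in when it is done.

```bash
mkdir -p pics; cat > h.py <<'E'
import numpy as np, cv2, sys
from station import env, vision
def snap(name,fn):
    s=env.get_state(); f=vision.grab_frame(name)
    cv2.imwrite('pics/'+fn+'.png',f['color'][:,:,::-1])
    d=dict(K=f['intrinsics'],p=s['ee_pos'],Ro=s['orientation'])
    for k in('R','t','mount'):
        if k in f:d[k]=f[k]
    np.savez('pics/'+fn+'.npz',**{k:np.array(v) for k,v in d.items()}); return s
def ray(fn,u,v):
    d=np.load('pics/'+fn+'.npz');K=d['K']
    x=(u-K[0,2])/K[0,0];y=(v-K[1,2])/K[1,1]
    if 'mount' in d:
        r=np.hypot(x,y); c=np.array([x/r*np.sin(r),y/r*np.sin(r),np.cos(r)]) if r>1e-9 else np.array([0,0,1.])
        M=d['mount'];R=np.array(d['Ro']).reshape(3,3)
        return R@M[:3,3]+d['p'],R@(M[:3,:3]@c)
    c=np.array([x,y,1]);c/=np.linalg.norm(c)
    return -d['R'].T@d['t'],d['R'].T@c
def atz(fn,u,v,z):
    o,r=ray(fn,u,v);return o+r*(z-o[2])/r[2]
def tri(*obs):
    A=np.zeros((3,3));b=np.zeros(3);L=[]
    for fn,u,v in obs:
        o,r=ray(fn,u,v);P=np.eye(3)-np.outer(r,r);A+=P;b+=P@o;L.append((P,o))
    X=np.linalg.solve(A,b);return X,[round(float(np.linalg.norm(P@(X-o)))*1000,1) for P,o in L]
E
python3 - <<'E'
from h import *
s=snap('top','top1');snap('side','side1');print(s)
for f in('top1','side1'):
    d=np.load(f'pics/{f}.npz');print(d['K'],d['R'],-d['R'].T@d['t'])
E
```

```text
{'clock': 0.0, 'joints': array([ 8.52324743e+01,  1.46539801e+01,  6.12952014e+00, -2.66149393e-02,
       -8.15840352e+01, -1.63072902e+01]), 'dq': array([-0.04507461,  0.07061828,  0.05045196, -0.01345257, -0.0126946 ,
       -0.08757905]), 'tau': array([-1.50389787e-03, -3.86628485e+01,  2.37941587e+01,  5.36565095e+00,
       -6.05432462e-03, -4.72863860e-06]), 'ee_pos': array([0.19754757, 0.51280022, 0.25238077]), 'orientation': array([[ 9.33087102e-01, -3.59649943e-01, -6.15307594e-04],
       [-3.59650458e-01, -9.33085275e-01, -1.84883789e-03],
       [ 9.07999873e-05,  1.94642245e-03, -9.99998102e-01]]), 'wrist_force': array([-0.11549256,  0.52141402,  0.41410466]), 'torque': array([-0.00674458,  0.03117984,  0.00076748]), 'gripper_width': 0.08514497722617996}
[[562.30257324   0.         318.35956553]
 [  0.         562.30257324 241.28538424]
 [  0.           0.           1.        ]] [[ 0.07410338 -0.99724976  0.00126947]
 [-0.97279792 -0.07256647 -0.21999617]
 [ 0.21948325  0.01506752 -0.97549991]] [ 0.21852176 -0.04004862  1.33274008]
[[482.52571662   0.         321.51546835]
 [  0.         482.52571662 233.78957135]
 [  0.           0.           1.        ]] [[ 0.99788603  0.06494213  0.00244859]
 [ 0.05802005 -0.87328363 -0.48374516]
 [-0.02927713  0.4828646  -0.87520548]] [ 0.51945962 -0.48654875  0.9229223 ]
```

View pics/top1.png

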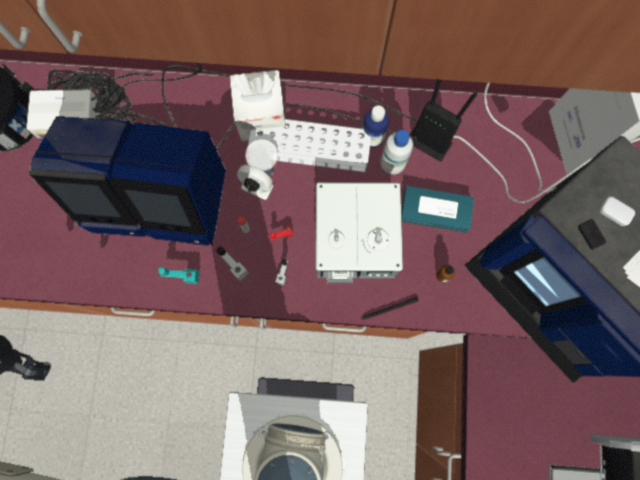

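View pics/side1.png

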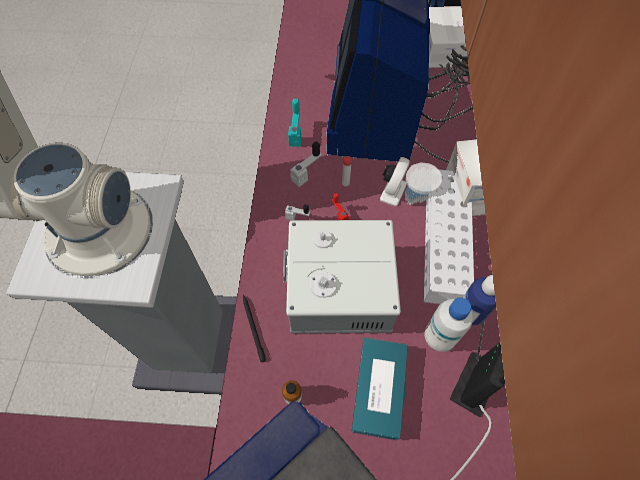

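The top view shows four cranks: turquoise (180,274), red (281,234), small grey (282,272) and large grey (233,262). The large grey one fits: it is neither red nor turquoise, and it is the larger of the grey pair. In the side view it is at (305,165). The shaft is at about top (379,238) / side (323,282), and the post at top (337,238) / side (325,239). I'll confirm in enlarged crops.

```bash
python3 - <<'E'
from h import *
a=cv2.imread('pics/top1.png');b=cv2.imread('pics/side1.png')
c=lambda im,x,y,w,h,s:cv2.resize(im[y:y+h,x:x+w],None,fx=s,fy=s,interpolation=cv2.INTER_CUBIC)
A=np.hstack([c(a,210,235,80,60,5),c(a,320,215,80,60,5)])
B=np.hstack([c(b,275,130,80,60,5),c(b,290,225,80,60,5)])
cv2.imwrite('pics/crop1.png',np.vstack([A,B]))
E
```

```text
(no output)
```

View pics/crop1.png

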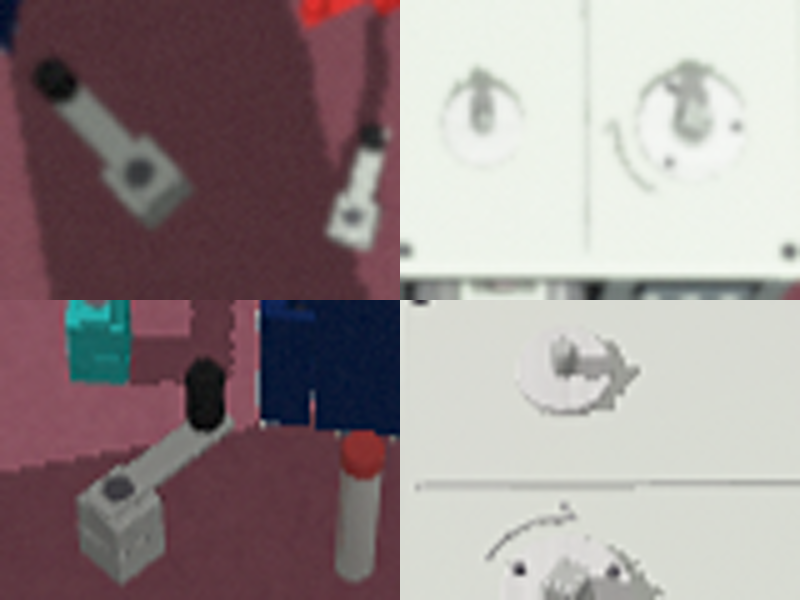

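```bash
python3 - <<'E'
from h import *
T=lambda x,y:('top1',x-.4,y-.4); S=lambda x,y:('side1',x-.4,y-.4)
for n,a,b in [('hubtop',T(237.6,269.4),S(298.8,167.6)),('handle',T(220.8,251),S(316,144)),('drive',T(378.2,239.6),S(323.6,283)),('post',T(336.4,239.4),S(323.4,239.4))]:
    print(n,tri(a,b))
print(atz('top1',237.2,269,.047),atz('side1',298.4,167.2,.047))
print(atz('top1',220.4,250.6,.086),atz('side1',315.6,143.6,.086))
print(atz('top1',377.8,239.2,.131),atz('top1',336,239,.131))
f=vision.grab_frame('wrist');print(f['intrinsics'],f['mount'])
E
```

```text
hubtop (array([0.42764424, 0.16209892, 0.04929476]), [0.1, 0.1])
handle (array([0.46224361, 0.19913713, 0.08778916]), [1.7, 1.7])
drive (array([ 0.50229023, -0.15056144,  0.13608561]), [0.2, 0.2])
post (array([ 0.49675868, -0.05985441,  0.13012491]), [0.4, 0.4])
[0.42814536 0.1625211  0.047     ] [0.42728348 0.16372506 0.047     ]
[0.4609777  0.19876493 0.086     ] [0.46362854 0.20158773 0.086     ]
[ 0.50328002 -0.15113036  0.131     ] [ 0.49690925 -0.05968337  0.131     ]
[[371.64829954   0.         317.38701751]
 [  0.         371.64829954 237.34587925]
 [  0.           0.           1.        ]] [[-9.36473760e-04 -9.58136989e-01 -2.86308632e-01  7.26040281e-02]
 [ 9.99994697e-01 -1.79027382e-03  2.72034680e-03 -9.69365964e-04]
 [-3.11903574e-03 -2.86304566e-01  9.58133585e-01 -1.20505201e-01]
 [ 0.00000000e+00  0.00000000e+00  0.00000000e+00  1.00000000e+00]]
```

```bash
python3 -m handwheel '[[0,0,0,37.5,27.8,0,-1],[0,0,0,37.5,27.8,0,-1],[0,0,0,37.5,27.8,0,-1],[0,0,0,37.5,27.8,5,-1],[0,0,0,37.5,27.8,10,-1],[0,0,0,37.5,27.8,10,-1],[0,0,0,37.5,27.8,10,-1],[0,0,0,37.5,27.8,10,-1],[0,0,0,37.5,27.8,10,-1],[0,0,-0.14,0,0,10,-1]]'
python3 -m handwheel '[[0,0,-0.14,0,0,0,-1],[0,0,-0.14,0,0,0,-1],[0,0,-0.14,0,0,0,-1],[0,0,-0.14,0,0,0,-1],[0,0,-0.14,0,0,0,-1],[0,0,-0.14,0,0,0,-1],[0,0,-0.14,0,0,0,-1],[0,0,-0.07,0,0,0,-1],[0,0,0,0,0,0,-1],[0,0,0,0,0,0,-1]]'
python3 -c "
from h import *
print(snap('wrist','w1'))"
```

```text
clock: 1.15
ee_pos: [0.4243, 0.1542, 0.1876]
orientation: [[0.973, -0.23, -0.0], [-0.23, -0.973, -0.001], [-0.0, 0.001, -1.0]]
wrist_force: [-0.2, 1.0, 0.7]
gripper_width: 0.085
clock: 2.15
ee_pos: [0.4226, 0.1583, 0.1881]
orientation: [[0.682, 0.731, -0.0], [0.731, -0.682, -0.0], [-0.0, -0.0, -1.0]]
wrist_force: [0.0, 0.1, -0.5]
gripper_width: 0.0852
{'clock': 2.15, 'joints': array([ 4.05454363e+01,  5.29407161e+00, -1.49137397e+01, -6.11322139e-03,
       -6.98151755e+01,  9.64465203e+01]), 'dq': array([ 0.04654785, -0.15027186,  0.12011699,  0.00466222, -0.05619126,
        0.11966604]), 'tau': array([ 3.10960797e-05, -2.80038321e+01,  2.25757581e+01,  5.08967623e+00,
       -2.05789125e-03,  9.00895195e-02]), 'ee_pos': array([0.42256271, 0.15834029, 0.18811659]), 'orientation': array([[ 6.82127888e-01,  7.31232800e-01, -3.69961923e-04],
       [ 7.31232791e-01, -6.82127973e-01, -1.84698941e-04],
       [-3.87419300e-04, -1.44539992e-04, -9.99999915e-01]]), 'wrist_force': array([ 0.02011553,  0.11659596, -0.49541963]), 'torque': array([-0.00118175,  0.02071517, -0.02069716]), 'gripper_width': 0.08523899537010853}
```

View pics/w1.png

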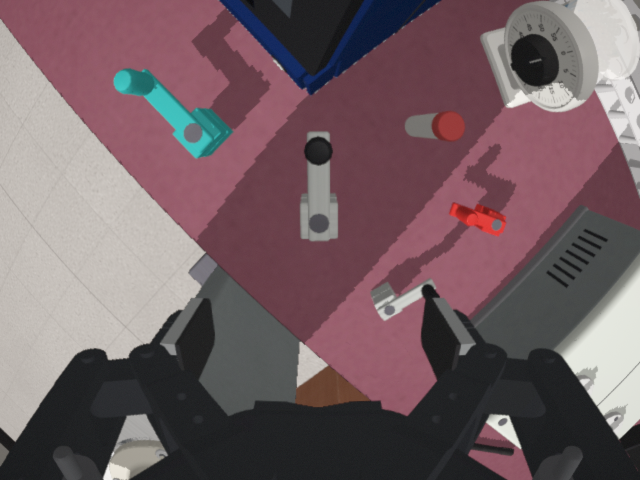

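```bash
python3 - <<'E'
from h import *
a=atz('w1',319,223,.047);b=atz('w1',318.3,150,.086);print(a,b,np.degrees(np.arctan2(*(b-a)[1::-1])),np.linalg.norm((b-a)[:2]))
print(tri(('w1',319,223),('top1',237.2,269),('side1',298.4,167.2)))
d=np.load('pics/w1.npz');R=d['Ro'];print('tool',R.T@(a-d['p'])*1000,np.degrees(np.arctan2(R[1,0],R[0,0])))
im=cv2.imread('pics/w1.png')[130:250,270:370]
cv2.imwrite('pics/w1c.png',cv2.resize(im,None,fx=5,fy=5,interpolation=cv2.INTER_CUBIC))
E
```

```text
[0.42689462 0.16184698 0.047     ] [0.46405538 0.20258138 0.086     ] 47.62674845314157 0.055138128872989786
(array([0.42752521, 0.16218398, 0.0492424 ]), [0.3, 0.3, 0.1])
tool [  5.57379818   0.79602053 141.11433259] 46.989847693553585
```

View pics/w1c.png

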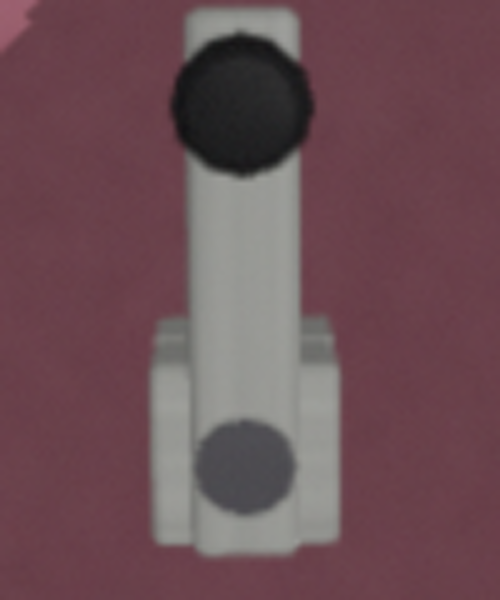

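```bash
python3 -m handwheel '[[0,0,0,5.6,0.8,30,-1],[0,0,0,0,0,30,-1],[0,0,0,0,0,30,-1],[0,0,0,0,0,30,-1],[0,0,0,0,0,20,-1],[0,0,0,0,0,12,-1],[0,0,0,0,0,4,-1],[0,0,0,0,0,0,-1],[0,0,0,0,0,0,0],[0,0,0,0,0,0,0.2]]'
python3 -m handwheel '[[0,0,0,0,0,0,0.4],[0,0,0,0,0,0,0.6],[0,0,0,0,0,0,0.8],[0,0,0,0,0,0,1],[0,0,0,0,0,0,1],[0,0,0,0,0,0,1]]'
```

```text
clock: 3.2
ee_pos: [0.4276, 0.1624, 0.0331]
orientation: [[0.681, 0.733, 0.001], [0.733, -0.681, 0.001], [0.002, 0.0, -1.0]]
wrist_force: [0.3, 0.3, -0.4]
gripper_width: 0.0591
clock: 3.8
ee_pos: [0.4275, 0.1622, 0.0329]
orientation: [[0.68, 0.733, 0.001], [0.733, -0.68, 0.0], [0.001, 0.0, -1.0]]
wrist_force: [-0.6, -0.1, 4.4]
gripper_width: 0.0268
```

```bash
python3 -m handwheel '[[0,0,0,0,0,-10,1],[0,0,0,0,0,-30,1],[0,0,0,0,0,-40,1],[0,0,0,0,0,-40,1],[0,0,0,0,0,-40,1],[0,0,0,-21.4,36.3,-40,1],[0,0,0,-21.4,36.3,0,1],[0,0,0,-21.4,36.3,0,1],[0,0,0,-21.4,36.3,0,1],[0,0,0,-21.4,36.3,0,1]]'
python3 -m handwheel '[[0,0,0,-21.4,36.3,0,1],[0,0,0.143,0,0,0,1],[0,0,0.143,0,0,0,1],[0,0,0.143,0,0,0,1],[0,0,0.143,0,0,0,1],[0,0,0.143,0,0,0,1],[0,0,0.143,0,0,0,1],[0,0,0.143,0,0,0,1],[0,0,0,0,0,0,1],[0,0,0,0,0,0,1]]'
python3 -c "
from h import *
s=snap('wrist','w2');print(s['ee_pos'],s['orientation'],s['wrist_force'],s['torque'],s['joints'])"
```

```text
clock: 4.8
ee_pos: [0.485, -0.0359, 0.2267]
orientation: [[0.681, 0.733, -0.001], [0.733, -0.681, 0.0], [-0.0, -0.001, -1.0]]
wrist_force: [1.3, 0.5, -3.4]
gripper_width: 0.027
clock: 5.8
ee_pos: [0.4972, -0.0747, 0.2265]
orientation: [[0.985, -0.174, -0.001], [-0.174, -0.985, 0.0], [-0.001, -0.0, -1.0]]
wrist_force: [-1.4, 0.2, -2.8]
gripper_width: 0.027
[ 0.49716259 -0.07466601  0.22651384] [[ 9.84715229e-01 -1.74169264e-01 -9.92513529e-04]
 [-1.74169130e-01 -9.84715728e-01  2.21025504e-04]
 [-1.01583953e-03 -4.47819623e-05 -9.99999483e-01]] [-1.426405    0.22855371 -2.81753669] [-0.01263856  0.03246619  0.01948149] [ 9.32911269e+00  9.87731293e+00 -3.76162248e+00 -2.23397403e-02
 -7.64151274e+01  7.06458281e+01]
```

View pics/w2.png

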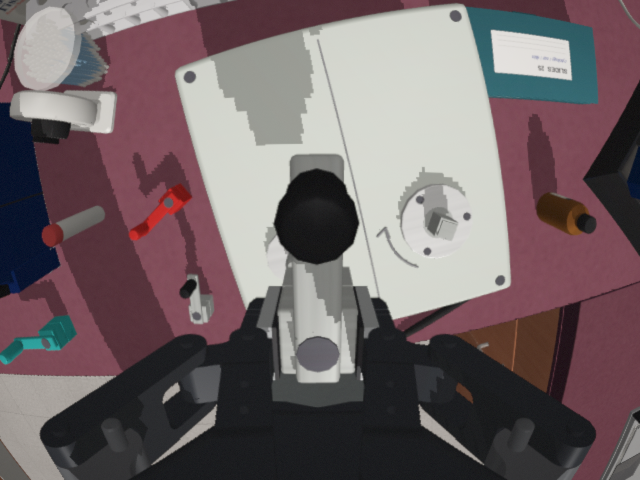

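Crank is held cleanly, hub dot at (318,353), square shaft at (443,225). Enlarging both.

```bash
python3 - <<'E'
from h import *
im=cv2.imread('pics/w2.png')
a=cv2.resize(im[180:260,395:475],None,fx=5,fy=5,interpolation=cv2.INTER_CUBIC)
b=cv2.resize(im[290:390,270:370],None,fx=4,fy=4,interpolation=cv2.INTER_CUBIC)
cv2.imwrite('pics/w2c.png',np.hstack([a,b]))
E
```

```text
(no output)
```

View pics/w2c.png

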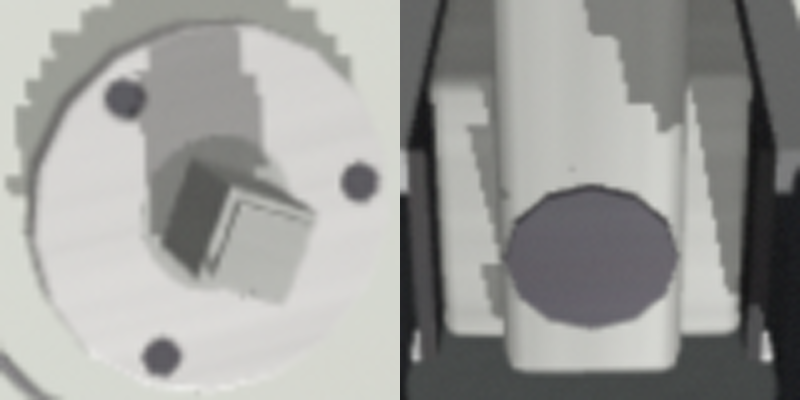

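```bash
python3 - <<'E'
from h import *
P=lambda X,Y,z:atz('w2',395+X/5-.4,180+Y/5-.4,z)
C=np.array([P(*c,.148)for c in[(232,186),(315,213),(285,303),(209,277)]]);m=C.mean(0)
for i in range(4):
    e=C[(i+1)%4]-C[i];print(np.linalg.norm(e)*1000,np.degrees(np.arctan2(e[1],e[0]))%90)
print('shaft top',m)
B=np.array([P(*c,.131)for c in[(126,98),(359,182),(162,357)]])
A=2*(B[1:]-B[0])[:,:2];b=(B[1:,:2]**2).sum(1)-(B[0,:2]**2).sum();c=np.linalg.solve(A,b)
print('bolts c',c,np.linalg.norm(B[:,:2]-c,axis=1),np.degrees(np.arctan2(B[:,1]-c[1],B[:,0]-c[0])))
# flange outline: left,right,top,bottom extremes
d=np.load('pics/w2.npz');p=d['p'];R=d['Ro']
h=atz('w2',317.6,353.8,p[2]+.0141);print('hub',h,'tool',R.T@(h-p)*1e3)
print('tool shift to shaft', R.T@(m-h)*1e3, R.T@(np.append(c,.131)-h)*1e3, 'yaw',np.degrees(np.arctan2(R[1,0],R[0,0])))
E
```

```text
11.162926514239397 63.817555920903686
11.251744822125628 66.17361136886262
10.409162779531897 62.161478401044924
11.009288853124435 70.18335797018301
shaft top [ 0.50217485 -0.15118274  0.148     ]
bolts c [ 0.50138935 -0.15128058] [0.0195101 0.0195101 0.0195101] [ 31.82057552 -86.97346689 152.88398732]
hub [ 0.49662717 -0.07389154  0.24061384] tool [ -0.67644431  -0.67001276 -14.09929013]
tool shift to shaft [19.01870545 75.14777947 92.59120483] [ 18.27952466  75.38169231 109.59195403] yaw -10.030315452498067
```

```bash
python3 -m handwheel '[[0,0,0.127,9.3,37.6,0,1],[0,0,0.126,0,0,0,1],[0,0,0,0,0,0,1]]'
python3 -c "
from h import *
s=env.get_state();p=s['ee_pos'];R=np.array(s['orientation'])
print(p,np.degrees(np.arctan2(R[1,0],R[0,0])))
h=p+R@np.array([-.0007,-.0007,-.0141]); print(R.T@(np.array([.5018,-.1512,.148])-h)*1e3)"
```

```text
clock: 6.15
ee_pos: [0.4998, -0.114, 0.2265]
orientation: [[0.908, -0.419, -0.001], [-0.419, -0.908, 0.0], [-0.001, 0.0, -1.0]]
wrist_force: [0.5, 0.2, -3.2]
gripper_width: 0.0267
[ 0.49981567 -0.11395356  0.22646113] -24.756884900646114
[18.15664385 33.67822503 92.5543542 ]
```

```bash
python3 -m handwheel '[[0,0,0,9.1,16.8,15,1],[0,0,0,9.1,16.9,15,1],[0,0,0,0,0,8,1],[0,0,0,0,0,3,1],[0,0,0,0,0,0,1],[0,0,0,0,0,0,1]]'
python3 -m handwheel '[[0,0,0,0,0,1.5,1],[0,0,0,0,0,1,1],[0,0,0,0,0,1,1],[0,0,0,0,0,0,1]]'
python3 -m handwheel '[[0,0,0,0,0,1,1],[0,0,0,0,0,1,1],[0,0,0,0,0,0,1]]'
```

```text
clock: 6.75
ee_pos: [0.5029, -0.151, 0.1864]
orientation: [[0.909, -0.417, 0.001], [-0.417, -0.909, -0.0], [0.001, -0.0, -1.0]]
wrist_force: [0.3, -1.0, -2.3]
gripper_width: 0.0271
clock: 7.15
ee_pos: [0.5024, -0.1515, 0.1821]
orientation: [[0.908, -0.418, -0.0], [-0.418, -0.908, 0.0], [-0.0, -0.0, -1.0]]
wrist_force: [0.0, 0.9, -1.8]
gripper_width: 0.0271
clock: 7.45
ee_pos: [0.5024, -0.1516, 0.18]
orientation: [[0.908, -0.419, -0.0], [-0.419, -0.908, 0.0], [-0.0, 0.0, -1.0]]
wrist_force: [-0.5, -1.1, -3.3]
gripper_width: 0.027
```

```bash
python3 -m handwheel '[[0,0,0,0,0,1,1],[0,0,0,0,0,0,1]]'
python3 -m handwheel '[[0,0,0,0,0,1,1],[0,0,0,0,0,0,1]]'
python3 -m handwheel '[[0,0,0,0,0,0.5,1],[0,0,0,0,0,0,1]]'
```

```text
clock: 7.65
ee_pos: [0.5024, -0.1516, 0.1791]
orientation: [[0.908, -0.419, -0.0], [-0.419, -0.908, 0.0], [-0.0, 0.0, -1.0]]
wrist_force: [-0.0, 0.7, -3.2]
gripper_width: 0.0274
clock: 7.85
ee_pos: [0.5024, -0.1516, 0.1781]
orientation: [[0.908, -0.419, -0.0], [-0.419, -0.908, 0.0], [-0.0, 0.0, -1.0]]
wrist_force: [0.2, -0.4, -2.5]
gripper_width: 0.0269
clock: 8.05
ee_pos: [0.5025, -0.1516, 0.1777]
orientation: [[0.908, -0.419, -0.0], [-0.419, -0.908, 0.0], [-0.0, 0.0, -1.0]]
wrist_force: [-0.7, -0.4, -2.6]
gripper_width: 0.0273
```

```bash
python3 -m handwheel '[[0,0,0,0,0,1,1],[0,0,0,0,0,1,1],[0,0,0,0,0,1,1],[0,0,0,0,0,0,1]]'
python3 -m handwheel '[[0,0,0,0,0,1,1],[0,0,0,0,0,1,1],[0,0,0,0,0,1,1],[0,0,0,0,0,0,1]]'
python3 -m handwheel '[[0,0,0,0,0,1,1],[0,0,0,0,0,1,1],[0,0,0,0,0,1,1],[0,0,0,0,0,0,1]]'
```

```text
clock: 8.45
ee_pos: [0.5024, -0.1516, 0.1745]
orientation: [[0.908, -0.418, -0.0], [-0.418, -0.908, 0.0], [-0.0, 0.0, -1.0]]
wrist_force: [0.6, 0.1, -3.3]
gripper_width: 0.027
clock: 8.85
ee_pos: [0.5024, -0.1516, 0.1715]
orientation: [[0.908, -0.419, -0.0], [-0.419, -0.908, 0.0], [-0.0, 0.0, -1.0]]
wrist_force: [0.3, 0.9, -2.6]
gripper_width: 0.0269
clock: 9.25
ee_pos: [0.5024, -0.1516, 0.1685]
orientation: [[0.908, -0.419, -0.0], [-0.419, -0.908, 0.0], [-0.0, 0.0, -1.0]]
wrist_force: [-0.2, -0.1, -3.1]
gripper_width: 0.0271
```

```bash
python3 -m handwheel '[[0,0,0,0,0,1,1],[0,0,0,0,0,1,1],[0,0,0,0,0,1,1],[0,0,0,0,0,0,1]]'
python3 -m handwheel '[[0,0,0,0,0,0.5,1],[0,0,0,0,0,0.5,1],[0,0,0,0,0,0,1]]'
python3 -m handwheel '[[0,0,0,0,0,0.4,1],[0,0,0,0,0,0,1]]'
```

```text
clock: 9.65
ee_pos: [0.5024, -0.1516, 0.1655]
orientation: [[0.908, -0.419, -0.0], [-0.419, -0.908, 0.0], [-0.0, 0.0, -1.0]]
wrist_force: [-0.1, -0.0, -3.2]
gripper_width: 0.0273
clock: 9.95
ee_pos: [0.5025, -0.1516, 0.1646]
orientation: [[0.908, -0.419, -0.0], [-0.419, -0.908, 0.0], [-0.0, 0.0, -1.0]]
wrist_force: [1.0, -0.3, -2.5]
gripper_width: 0.0272
clock: 10.15
ee_pos: [0.5025, -0.1516, 0.1643]
orientation: [[0.908, -0.419, -0.0], [-0.419, -0.908, 0.0], [-0.0, 0.0, -1.0]]
wrist_force: [-0.2, -0.3, -2.3]
gripper_width: 0.027
```

```bash
python3 -m handwheel '[[0,0,0,0,0,0.4,1],[0,0,0,0,0,0,1]]'
python3 -m handwheel '[[0,0,0,0,0,0.4,1],[0,0,0,0,0,0,1]]'
```

```text
clock: 10.35
ee_pos: [0.5025, -0.1516, 0.1639]
orientation: [[0.908, -0.419, 0.0], [-0.419, -0.908, -0.0], [0.0, -0.0, -1.0]]
wrist_force: [-0.1, -0.3, -1.7]
gripper_width: 0.027
clock: 10.55
ee_pos: [0.5025, -0.1516, 0.164]
orientation: [[0.908, -0.418, 0.0], [-0.418, -0.908, -0.0], [0.0, -0.0, -1.0]]
wrist_force: [-1.5, 2.0, 1.4]
gripper_width: 0.0271
```

```bash
python3 -m handwheel '[[0,0,0,0,0,0,0.5],[0,0,0,0,0,0,0],[0,0,0,0,0,0,-1],[0,0,0,0,0,0,-1],[0,0,0,0,0,0,-1],[0,0,0,0,0,0,-1],[0,0,0,0,0,-15,-1],[0,0,0,0,0,-30,-1],[0,0,0,0,0,-40,-1],[0,0,0,0,0,0,-1]]'
python3 -c "
from h import *
s=snap('wrist','w3');print(s['ee_pos'],s['wrist_force'])"
```

```text
clock: 11.55
ee_pos: [0.505, -0.1525, 0.2544]
orientation: [[0.908, -0.418, 0.011], [-0.418, -0.908, -0.003], [0.011, -0.002, -1.0]]
wrist_force: [1.1, 0.1, -0.1]
gripper_width: 0.0854
[ 0.50504796 -0.15253536  0.2544433 ] [ 1.08059647  0.05796196 -0.05021988]
```

View pics/w3.png

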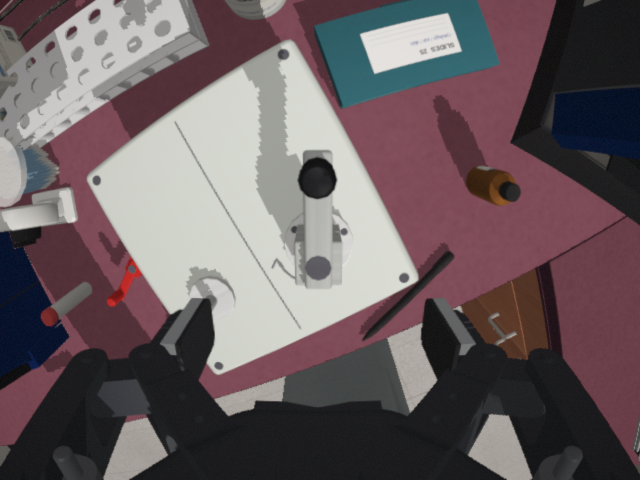

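The crank stands on the shaft, hub dot at (318,267), handle top at (318,178), with the flange under it.

```bash
python3 - <<'E'
from h import *
d=np.load('pics/w3.npz');p=d['p'];R=d['Ro']
for z,u,v in((.178,318,267),(.217,317.8,178)):
    X=atz('w3',u,v,z);print(X,R.T@(X-p)*1e3)
t=np.radians(np.arange(0,370,10));x=54*np.cos(t);y=54*np.sin(t)
print([(round(a,1),round(b,1)) for a,b in zip(np.diff(x),np.diff(y))])
s=env.get_state();print(s['ee_pos'])
E
```

```text
[ 0.50240138 -0.15108998  0.178     ] [-3.82511542e+00 -5.63711980e-02  7.64070473e+01]
[ 0.55257014 -0.17400053  0.217     ] [51.74070342 -0.29753645 37.99898889]
[(np.float64(-0.8), np.float64(9.4)), (np.float64(-2.4), np.float64(9.1)), (np.float64(-4.0), np.float64(8.5)), (np.float64(-5.4), np.float64(7.7)), (np.float64(-6.7), np.float64(6.7)), (np.float64(-7.7), np.float64(5.4)), (np.float64(-8.5), np.float64(4.0)), (np.float64(-9.1), np.float64(2.4)), (np.float64(-9.4), np.float64(0.8)), (np.float64(-9.4), np.float64(-0.8)), (np.float64(-9.1), np.float64(-2.4)), (np.float64(-8.5), np.float64(-4.0)), (np.float64(-7.7), np.float64(-5.4)), (np.float64(-6.7), np.float64(-6.7)), (np.float64(-5.4), np.float64(-7.7)), (np.float64(-4.0), np.float64(-8.5)), (np.float64(-2.4), np.float64(-9.1)), (np.float64(-0.8), np.float64(-9.4)), (np.float64(0.8), np.float64(-9.4)), (np.float64(2.4), np.float64(-9.1)), (np.float64(4.0), np.float64(-8.5)), (np.float64(5.4), np.float64(-7.7)), (np.float64(6.7), np.float64(-6.7)), (np.float64(7.7), np.float64(-5.4)), (np.float64(8.5), np.float64(-4.0)), (np.float64(9.1), np.float64(-2.4)), (np.float64(9.4), np.float64(-0.8)), (np.float64(9.4), np.float64(0.8)), (np.float64(9.1), np.float64(2.4)), (np.float64(8.5), np.float64(4.0)), (np.float64(7.7), np.float64(5.4)), (np.float64(6.7), np.float64(6.7)), (np.float64(5.4), np.float64(7.7)), (np.float64(4.0), np.float64(8.5)), (np.float64(2.4), np.float64(9.1)), (np.float64(0.8), np.float64(9.4))]
[ 0.50398877 -0.15184559  0.25149356]
```

```bash
python3 -m handwheel '[[0,0,0,27,0,0,-1],[0,0,0,27,0,0,-1],[0,0,0,0,0,0,-1],[0,0,0,0,0,15,-1],[0,0,0,0,0,15,-1],[0,0,0,0,0,10,-1],[0,0,0,0,0,3,0],[0,0,0,0,0,0,0.4],[0,0,0,0,0,0,0.7],[0,0,0,0,0,0,0.8]]'
python3 -m handwheel '[[0,0,0,0,0,0,1],[0,0,0,0,0,0,1],[0,0,0,0,0,0,1],[0,0,0,0,0,0,1]]'
```

```text
clock: 12.6
ee_pos: [0.5519, -0.1742, 0.2063]
orientation: [[0.908, -0.418, 0.001], [-0.418, -0.908, -0.0], [0.001, -0.0, -1.0]]
wrist_force: [0.2, -0.6, -0.4]
gripper_width: 0.0286
clock: 13.0
ee_pos: [0.552, -0.1743, 0.2062]
orientation: [[0.908, -0.418, 0.002], [-0.418, -0.908, -0.0], [0.002, -0.0, -1.0]]
wrist_force: [1.3, -0.6, 3.6]
gripper_width: 0.0162
```

```bash
python3 -m handwheel '[[0,0,0,-0.8,9.4,0,1],[0,0,0,-2.4,9.1,0,1],[0,0,0,-4,8.5,0,1],[0,0,0,0,0,0,1]]'
```

```text
clock: 13.4
ee_pos: [0.5339, -0.1961, 0.2062]
orientation: [[0.908, -0.419, 0.003], [-0.419, -0.908, 0.001], [0.002, -0.002, -1.0]]
wrist_force: [3.4, 1.1, 3.5]
gripper_width: 0.0161
```

```bash
cat > q.py <<'E'
from h import *
s=env.get_state();p=s['ee_pos'];f=s['wrist_force'];v=p[:2]-np.array([.5024,-.1514]);r=np.linalg.norm(v);u=v/r
print('r',r*1e3,'theta',(-24.8-np.degrees(np.arctan2(v[1],v[0])))%360,'Frad',f[:2]@u,'Ftan',f[:2]@np.array([-u[1],u[0]]),'fz',f[2],'t',s['clock'],'z',p[2])
E
python3 -m handwheel '[[0,0,0,-5.4,7.7,0,1],[0,0,0,-6.7,6.7,0,1],[0,0,0,-7.7,5.4,0,1],[0,0,0,-8.5,4,0,1],[0,0,0,-9.1,2.4,0,1],[0,0,0,-9.4,0.8,0,1],[0,0,0,-9.4,-0.8,0,1],[0,0,0,-9.1,-2.4,0,1],[0,0,0,-8.5,-4,0,1]]'; python3 q.py
python3 -m handwheel '[[0,0,0,-7.7,-5.4,0,1],[0,0,0,-6.7,-6.7,0,1],[0,0,0,-5.4,-7.7,0,1],[0,0,0,-4,-8.5,0,1],[0,0,0,-2.4,-9.1,0,1],[0,0,0,-0.8,-9.4,0,1]]';python3 q.py
```

```text
clock: 14.3
ee_pos: [0.4588, -0.1843, 0.2062]
orientation: [[0.908, -0.419, 0.002], [-0.419, -0.908, -0.003], [0.003, 0.002, -1.0]]
wrist_force: [4.1, -3.8, 1.7]
gripper_width: 0.016
r 54.60863986556541 theta 118.17058313563213 Frad -0.9767664759961044 Ftan 5.547489796532316 fz 1.6856044275824411 t 14.3 z 0.20624905824420853
clock: 14.9
ee_pos: [0.452, -0.131, 0.206]
orientation: [[0.908, -0.419, -0.003], [-0.419, -0.908, -0.005], [-0.001, 0.005, -1.0]]
wrist_force: [-1.4, -6.5, 3.9]
gripper_width: 0.0162
r 54.34041457240632 theta 177.24574442610728 Frad -1.1753752422342894 Ftan 6.535442949188516 fz 3.897283914896246 t 14.9 z 0.20601562532875534
```

```bash
python3 -m handwheel '[[0,0,0,0.8,-9.4,0,1],[0,0,0,2.4,-9.1,0,1],[0,0,0,4,-8.5,0,1],[0,0,0,5.4,-7.7,0,1],[0,0,0,6.7,-6.7,0,1],[0,0,0,7.7,-5.4,0,1],[0,0,0,8.5,-4,0,1],[0,0,0,9.1,-2.4,0,1],[0,0,0,9.4,-0.8,0,1]]';python3 q.py
python3 -m handwheel '[[0,0,0,9.4,0.8,0,1],[0,0,0,9.1,2.4,0,1],[0,0,0,8.5,4,0,1],[0,0,0,7.7,5.4,0,1],[0,0,0,6.7,6.7,0,1],[0,0,0,5.4,7.7,0,1],[0,0,0,4,8.5,0,1],[0,0,0,2.4,9.1,0,1],[0,0,0,0.8,9.4,0,1]]';python3 q.py
```

```text
clock: 15.8
ee_pos: [0.524, -0.102, 0.206]
orientation: [[0.908, -0.418, -0.003], [-0.418, -0.908, 0.001], [-0.003, 0.0, -1.0]]
wrist_force: [-4.4, 6.2, 9.5]
gripper_width: 0.0164
r 53.930770879901196 theta 268.82982439445834 Frad 3.8899908260729794 Ftan 6.525036701838345 fz 9.520286515550168 t 15.8 z 0.20603978595668856
clock: 16.7
ee_pos: [0.5524, -0.1736, 0.206]
orientation: [[0.908, -0.418, 0.002], [-0.418, -0.908, 0.002], [0.001, -0.002, -1.0]]
wrist_force: [2.2, 4.6, 5.3]
gripper_width: 0.0164
r 54.71429386429988 theta 359.1452731494529 Frad 0.1642686598059367 Ftan 5.158096442893273 fz 5.287136433527041 t 16.7 z 0.20598909195848383
```

```bash
python3 -m handwheel '[[0,0,0,-0.8,9.1,0,1],[0,0,0,-2.4,9.1,0,1],[0,0,0,-4,8.5,0,1],[0,0,0,-5.4,7.7,0,1],[0,0,0,-6.7,6.7,0,1],[0,0,0,-7.7,5.4,0,1],[0,0,0,-8.5,4,0,1],[0,0,0,-9.1,2.4,0,1],[0,0,0,-9.4,0.8,0,1]]'; python3 q.py
python3 -m handwheel '[[0,0,0,-9.4,-0.8,0,1],[0,0,0,-9.1,-2.4,0,1],[0,0,0,-8.5,-4,0,1],[0,0,0,-7.7,-5.4,0,1],[0,0,0,-6.7,-6.7,0,1],[0,0,0,-5.4,-7.7,0,1],[0,0,0,-4,-8.5,0,1],[0,0,0,-2.4,-9.1,0,1],[0,0,0,-0.8,-9.4,0,1]]';python3 q.py
python3 -m handwheel '[[0,0,0,0.8,-9.4,0,1],[0,0,0,2.4,-9.1,0,1],[0,0,0,4,-8.5,0,1],[0,0,0,5.4,-7.7,0,1],[0,0,0,6.7,-6.7,0,1],[0,0,0,7.7,-5.4,0,1],[0,0,0,8.5,-4,0,1],[0,0,0,9.1,-2.4,0,1],[0,0,0,9.4,-0.8,0,1]]';python3 q.py
python3 -m handwheel '[[0,0,0,9.4,0.8,0,1],[0,0,0,9.1,2.4,0,1],[0,0,0,8.5,4,0,1],[0,0,0,7.7,5.4,0,1],[0,0,0,6.7,6.7,0,1],[0,0,0,5.4,7.7,0,1],[0,0,0,4,8.5,0,1],[0,0,0,2.4,9.1,0,1],[0,0,0,0.8,9.4,0,1]]';python3 q.py
```

```text
clock: 17.6
ee_pos: [0.481, -0.2016, 0.2064]
orientation: [[0.908, -0.419, 0.004], [-0.419, -0.908, -0.002], [0.004, 0.001, -1.0]]
wrist_force: [5.3, -2.1, 1.7]
gripper_width: 0.0162
r 54.57553028172529 theta 88.25781367246991 Frad -0.11010271505386134 Ftan 5.68862592739042 fz 1.6558150703292065 t 17.6 z 0.2063978844425259
clock: 18.5
ee_pos: [0.4521, -0.1307, 0.206]
orientation: [[0.908, -0.419, -0.003], [-0.419, -0.908, -0.005], [-0.001, 0.005, -1.0]]
wrist_force: [-1.9, -7.0, 4.9]
gripper_width: 0.0161
r 54.343093411356854 theta 177.53932675202583 Frad -0.9395503774865954 Ftan 7.18909042703602 fz 4.868873994239419 t 18.5 z 0.2060221222922133
clock: 19.4
ee_pos: [0.524, -0.1019, 0.206]
orientation: [[0.908, -0.418, -0.003], [-0.418, -0.908, 0.001], [-0.003, 0.001, -1.0]]
wrist_force: [-4.8, 5.3, 9.8]
gripper_width: 0.0162
r 53.97014408876055 theta 268.75087427631985 Frad 2.9618939143567173 Ftan 6.557510395910957 fz 9.779507248654534 t 19.4 z 0.2059983319168991
clock: 20.3
ee_pos: [0.5525, -0.1733, 0.206]
orientation: [[0.908, -0.418, 0.002], [-0.418, -0.908, 0.002], [0.001, -0.002, -1.0]]
wrist_force: [2.7, 5.8, 4.4]
gripper_width: 0.0163
r 54.70564698355705 theta 358.83612043832807 Frad 0.15091814510366178 Ftan 6.4063127625696605 fz 4.385602520811896 t 20.3 z 0.2060124308758621
```

```bash
python3 -m handwheel '[[0,0,0,-0.8,9.4,0,1],[0,0,0,-2.4,9.1,0,1],[0,0,0,-4,8.5,0,1],[0,0,0,-5.4,7.7,0,1],[0,0,0,-6.7,6.7,0,1],[0,0,0,-7.7,5.4,0,1],[0,0,0,-8.5,4,0,1],[0,0,0,-9.1,2.4,0,1],[0,0,0,-9.4,0.8,0,1]]'; python3 q.py
python3 -m handwheel '[[0,0,0,-9.4,-0.8,0,1],[0,0,0,-9.1,-2.4,0,1],[0,0,0,-8.5,-4,0,1],[0,0,0,-7.7,-5.4,0,1],[0,0,0,-6.7,-6.7,0,1],[0,0,0,-5.4,-7.7,0,1],[0,0,0,-4,-8.5,0,1],[0,0,0,-2.4,-9.1,0,1],[0,0,0,-0.8,-9.4,0,1]]';python3 q.py
python3 -m handwheel '[[0,0,0,0.8,-9.4,0,1],[0,0,0,2.4,-9.1,0,1],[0,0,0,4,-8.5,0,1],[0,0,0,5.4,-7.7,0,1],[0,0,0,6.7,-6.7,0,1],[0,0,0,7.7,-5.4,0,1],[0,0,0,8.5,-4,0,1],[0,0,0,9.1,-2.4,0,1],[0,0,0,9.4,-0.8,0,1]]';python3 q.py
python3 -m handwheel '[[0,0,0,9.4,0.8,0,1],[0,0,0,9.1,2.4,0,1],[0,0,0,8.5,4,0,1],[0,0,0,0,0,0,1]]';python3 q.py
```

```text
clock: 21.2
ee_pos: [0.481, -0.2016, 0.2064]
orientation: [[0.908, -0.419, 0.004], [-0.419, -0.908, -0.002], [0.004, 0.001, -1.0]]
wrist_force: [5.6, -2.5, 1.3]
gripper_width: 0.0166
r 54.57813598720892 theta 88.27537045991124 Frad 0.07569958654901457 Ftan 6.15329091031709 fz 1.305558041088466 t 21.2 z 0.20639730490167135
clock: 22.1
ee_pos: [0.4521, -0.1307, 0.206]
orientation: [[0.908, -0.419, -0.003], [-0.419, -0.908, -0.005], [-0.001, 0.005, -1.0]]
wrist_force: [-1.6, -6.4, 4.9]
gripper_width: 0.0164
r 54.35147148318331 theta 177.5409752984465 Frad -1.00266482299184 Ftan 6.53626617811015 fz 4.852305602280359 t 22.1 z 0.20601527476239476
clock: 23.0
ee_pos: [0.524, -0.1019, 0.206]
orientation: [[0.908, -0.418, -0.003], [-0.418, -0.908, 0.001], [-0.003, 0.001, -1.0]]
wrist_force: [-5.1, 5.0, 9.5]
gripper_width: 0.0161
r 53.98336263173126 theta 268.78275433194324 Frad 2.5193750235857926 Ftan 6.624333075014193 fz 9.521528058344431 t 23.0 z 0.2060099121049601
clock: 23.4
ee_pos: [0.5468, -0.1202, 0.2059]
orientation: [[0.908, -0.419, -0.001], [-0.419, -0.908, 0.001], [-0.001, -0.0, -1.0]]
wrist_force: [-0.2, 5.3, 7.4]
gripper_width: 0.0159
r 54.25717620813322 theta 300.0842856334518 Frad 2.912543260064177 Ftan 4.448761432405437 fz 7.359450065706062 t 23.4 z 0.2059039172923189
```

```bash
python3 -m handwheel '[[0,0,0,7.7,5.4,0,1],[0,0,0,6.7,6.7,0,1],[0,0,0,0,0,0,1]]';python3 q.py
python3 -m handwheel '[[0,0,0,5.4,7.7,0,1],[0,0,0,4,8.5,0,1],[0,0,0,0,0,0,1]]';python3 q.py
python3 -m handwheel '[[0,0,0,2.4,9.1,0,1],[0,0,0,0.8,9.4,0,1],[0,0,0,0,0,0,1]]';python3 q.py
```

```text
clock: 23.7
ee_pos: [0.5549, -0.1371, 0.2059]
orientation: [[0.908, -0.419, 0.0], [-0.419, -0.908, 0.001], [-0.0, -0.001, -1.0]]
wrist_force: [-0.1, 4.1, 7.6]
gripper_width: 0.0161
r 54.43083111789725 theta 320.01705923517954 Frad 0.9658024833511171 Ftan 3.996360644687813 fz 7.561549768179598 t 23.7 z 0.20592074856792503
clock: 24.0
ee_pos: [0.5568, -0.1559, 0.2059]
orientation: [[0.908, -0.419, 0.001], [-0.419, -0.908, 0.001], [0.001, -0.001, -1.0]]
wrist_force: [2.1, 4.3, 6.7]
gripper_width: 0.0159
r 54.5674248020732 theta 339.90932213034125 Frad 1.7057428570176354 Ftan 4.463502840374384 fz 6.738382716617602 t 24.0 z 0.20594428200514805
clock: 24.3
ee_pos: [0.552, -0.1742, 0.206]
orientation: [[0.908, -0.419, 0.002], [-0.419, -0.908, 0.001], [0.001, -0.001, -1.0]]
wrist_force: [3.7, 3.1, 4.8]
gripper_width: 0.0165
r 54.620192577562136 theta 359.8418352780189 Frad 2.0460671960792776 Ftan 4.338010926115975 fz 4.844441455229954 t 24.3 z 0.2060415654990043
```

Three turns done, load still about 4 N, so no stop yet. Going on in small checks.

```bash
python3 -m handwheel '[[0,0,0,-0.8,9.4,0,1],[0,0,0,-2.4,9.1,0,1],[0,0,0,0,0,0,1]]';python3 q.py
python3 -m handwheel '[[0,0,0,-4,8.5,0,1],[0,0,0,0,0,0,1]]';python3 q.py
python3 -m handwheel '[[0,0,0,-5.4,7.7,0,1],[0,0,0,0,0,0,1]]';python3 q.py
```

```text
clock: 24.6
ee_pos: [0.5414, -0.1897, 0.2061]
orientation: [[0.908, -0.419, 0.002], [-0.419, -0.908, 0.0], [0.002, -0.001, -1.0]]
wrist_force: [3.3, 1.5, 4.8]
gripper_width: 0.0155
r 54.66004646180335 theta 19.724418425816534 Frad 1.2976929408385949 Ftan 3.377651766777742 fz 4.7891781074544895 t 24.6 z 0.20613060031056177
clock: 24.8
ee_pos: [0.5343, -0.1957, 0.2062]
orientation: [[0.908, -0.419, 0.002], [-0.419, -0.908, -0.001], [0.002, -0.0, -1.0]]
wrist_force: [4.8, 1.7, 3.4]
gripper_width: 0.0164
r 54.64787954884986 theta 29.422802849074362 Frad 1.415843312888674 Ftan 4.940861253137335 fz 3.3605800879789838 t 24.8 z 0.20615999524331505
clock: 25.0
ee_pos: [0.5262, -0.2005, 0.2062]
orientation: [[0.908, -0.419, 0.002], [-0.419, -0.908, -0.001], [0.002, 0.0, -1.0]]
wrist_force: [4.8, 0.5, 5.3]
gripper_width: 0.016
r 54.62297232670854 theta 39.32052767873385 Frad 1.6704182094590847 Ftan 4.495661297219499 fz 5.277314647542472 t 25.0 z 0.20621749652176422
```

```bash
python3 -m handwheel '[[0,0,0,-6.7,6.7,0,1],[0,0,0,0,0,0,1]]';python3 q.py
python3 -m handwheel '[[0,0,0,-7.7,5.4,0,1],[0,0,0,0,0,0,1]]';python3 q.py
python3 -m handwheel '[[0,0,0,-4.1,2.3,0,1],[0,0,0,0,0,0,1]]';python3 q.py
```

```text
clock: 25.2
ee_pos: [0.5173, -0.2039, 0.2062]
orientation: [[0.908, -0.419, 0.002], [-0.419, -0.908, -0.001], [0.002, 0.001, -1.0]]
wrist_force: [4.4, -0.6, 5.1]
gripper_width: 0.0165
r 54.60451809474869 theta 49.38716007879388 Frad 1.7587285182591281 Ftan 4.098878167551382 fz 5.105599178160963 t 25.2 z 0.20619125635188065
clock: 25.4
ee_pos: [0.508, -0.2057, 0.2062]
orientation: [[0.908, -0.419, 0.001], [-0.419, -0.908, -0.002], [0.002, 0.001, -1.0]]
wrist_force: [4.4, -2.1, 5.4]
gripper_width: 0.0163
r 54.619788764362916 theta 59.36419193881147 Frad 2.5483408043823963 Ftan 4.139401214239309 fz 5.444807306418531 t 25.4 z 0.20621042893330518
clock: 25.6
ee_pos: [0.5036, -0.2061, 0.2062]
orientation: [[0.908, -0.418, 0.002], [-0.418, -0.908, -0.002], [0.002, 0.001, -1.0]]
wrist_force: [5.0, -0.7, 5.1]
gripper_width: 0.0162
r 54.67280795656587 theta 63.91431051944268 Frad 0.8579112384842884 Ftan 4.946172260585541 fz 5.062271198881901 t 25.6 z 0.20618579882217117
```

```bash
python3 -m handwheel '[[0,0,0,-4.3,1.8,0,1],[0,0,0,0,0,0,1]]';python3 q.py
python3 -m handwheel '[[0,0,0,-4.5,1.4,0,1],[0,0,0,0,0,0,1]]';python3 q.py
python3 -m handwheel '[[0,0,0,-4.6,1,0,1],[0,0,0,0,0,0,1]]';python3 q.py
```

```text
clock: 25.8
ee_pos: [0.499, -0.206, 0.2062]
orientation: [[0.908, -0.418, 0.002], [-0.418, -0.908, -0.002], [0.002, 0.001, -1.0]]
wrist_force: [4.4, -1.5, 5.6]
gripper_width: 0.0162
r 54.68520067406261 theta 68.76211879786148 Frad 1.215957669333671 Ftan 4.508565695488272 fz 5.5796055322221 t 25.8 z 0.20620328710316668
clock: 26.0
ee_pos: [0.4943, -0.2055, 0.2062]
orientation: [[0.908, -0.418, 0.001], [-0.418, -0.908, -0.002], [0.002, 0.001, -1.0]]
wrist_force: [4.2, -1.6, 5.8]
gripper_width: 0.0158
r 54.661563772007995 theta 73.73942018202463 Frad 0.9252075089160477 Ftan 4.35072055098073 fz 5.814426645182959 t 26.0 z 0.20621354578127954
clock: 26.2
ee_pos: [0.4904, -0.2046, 0.2064]
orientation: [[0.908, -0.418, 0.003], [-0.418, -0.908, -0.003], [0.004, 0.001, -1.0]]
wrist_force: [6.8, -3.8, 4.6]
gripper_width: 0.0158
r 54.51162504889 theta 77.89909252630515 Frad 2.217824639789006 Ftan 7.4384256720136355 fz 4.565819970060322 t 26.2 z 0.20638604698060747
```

```bash
python3 -m handwheel '[[0,0,0,0,0,0,1],[0,0,0,0,0,0,1]]';python3 q.py
python3 -m handwheel '[[0,0,0,-1.9,0.3,0,1],[0,0,0,0,0,0,1]]';python3 q.py
```

```text
clock: 26.4
ee_pos: [0.4905, -0.2047, 0.2063]
orientation: [[0.908, -0.418, 0.003], [-0.418, -0.908, -0.003], [0.004, 0.001, -1.0]]
wrist_force: [6.5, -2.3, 4.9]
gripper_width: 0.0159
r 54.55836620159186 theta 77.74932291622052 Frad 0.8499487116718407 Ftan 6.859423950222458 fz 4.8753059947842345 t 26.4 z 0.20631958824179503
clock: 26.6
ee_pos: [0.4893, -0.2042, 0.2065]
orientation: [[0.908, -0.418, 0.004], [-0.418, -0.908, -0.003], [0.005, 0.001, -1.0]]
wrist_force: [8.3, -4.2, 3.4]
gripper_width: 0.016
r 54.44448531740066 theta 79.17600441265023 Frad 2.088242695306708 Ftan 9.070101652083665 fz 3.433016894855572 t 26.6 z 0.20646957081416095
```

```bash
python3 -m handwheel '[[0,0,0,0,0,0,1],[0,0,0,0,0,0,1],[0,0,0,1.9,-0.3,0,1],[0,0,0,1.9,-0.4,0,0.7],[0,0,0,0,0,0,0.3],[0,0,0,0,0,0,-0.3],[0,0,0,0,0,0,-1],[0,0,0,0,0,0,-1],[0,0,0,0,0,0,-1],[0,0,0,0,0,0,-1]]'
python3 -m handwheel '[[0,0,0,0,0,-10,-1],[0,0,0,0,0,-20,-1],[0,0,0,0,0,-20,-1],[0,0,0,-5,-26,0,-1],[0,0,0,-5,-26,0,-1],[0,0,0.14,0,0,0,-1],[0,0,0.14,0,0,0,-1],[0,0,0.14,0,0,0,-1],[0,0,0.14,0,0,0,-1],[0,0,0.14,0,0,0,-1]]'
python3 -m handwheel '[[0,0,0.14,0,0,0,-1],[0,0,0.14,0,0,0,-1],[0,0,0.14,0,0,0,-1],[0,0,0.14,0,0,0,-1],[0,0,0.05,0,0,0,-1],[0,0,0,0,0,0,-1],[0,0,0,0,0,0,-1],[0,0,0,0,0,0,-1]]'
python3 -c "
from h import *
s=snap('wrist','w4');print(s['ee_pos'],s['wrist_force'],s['joints'])
"
```

```text
clock: 27.6
ee_pos: [0.4907, -0.2041, 0.2054]
orientation: [[0.908, -0.418, -0.0], [-0.418, -0.908, 0.0], [-0.0, 0.0, -1.0]]
wrist_force: [-0.3, -0.6, 0.1]
gripper_width: 0.0854
clock: 28.6
ee_pos: [0.5036, -0.1528, 0.2564]
orientation: [[0.42, -0.908, 0.001], [-0.908, -0.42, -0.0], [0.001, -0.001, -1.0]]
wrist_force: [0.3, -0.8, 0.6]
gripper_width: 0.0855
clock: 29.4
ee_pos: [0.5035, -0.1527, 0.2558]
orientation: [[-0.169, -0.986, 0.0], [-0.986, 0.169, -0.0], [-0.0, -0.0, -1.0]]
wrist_force: [-0.2, 0.0, 0.4]
gripper_width: 0.0851
[ 0.50354909 -0.15271673  0.25580273] [-0.19698666  0.00970717  0.41018408] [ 1.92353018e-01  1.18509349e+01  2.96632309e+00  1.08753906e-03
 -8.10971962e+01 -9.92191115e+00]
```

View pics/w4.png

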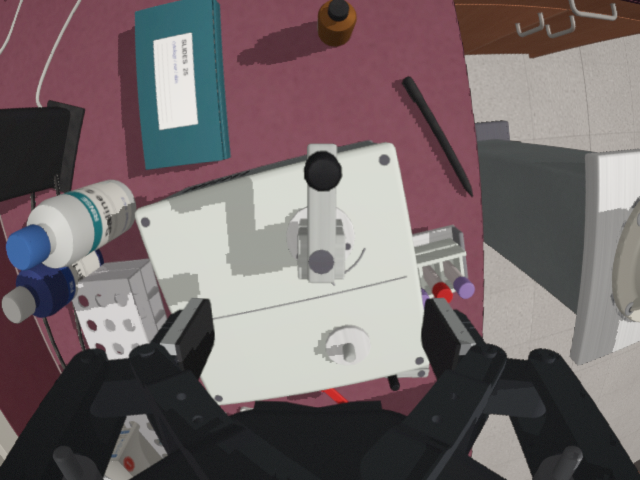

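```bash
python3 - <<'E'
from h import *
d=np.load('pics/w4.npz');p=d['p'];R=d['Ro']
a=atz('w4',320.8,262.3,.178);b=atz('w4',322.3,171,.217)
print('hub',a,R.T@(a-p)*1e3,'handle',b,'ang',np.degrees(np.arctan2(*(b-a)[1::-1])),'tool',np.degrees(np.arctan2(R[1,0],R[0,0])))
im=cv2.imread('pics/w4.png')
cv2.imwrite('pics/w4c.png',np.hstack([cv2.resize(im[305:385,305:405],None,fx=4,fy=4,interpolation=cv2.INTER_CUBIC),cv2.resize(im[220:300,275:375],None,fx=4,fy=4,interpolation=cv2.INTER_CUBIC)]))
E
```

```text
hub [ 0.50179705 -0.15086952  0.178     ] [-1.52173461  2.06359936 77.80213595] handle [ 0.49213662 -0.20601616  0.217     ] ang -99.93608830510058 tool -99.72938966933783
```

View pics/w4c.png

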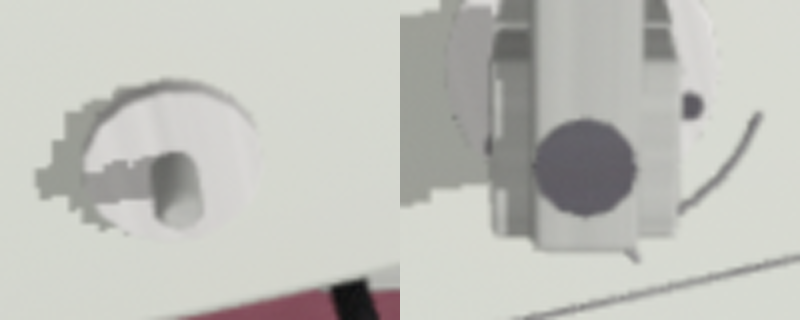

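```bash
python3 - <<'E'
from h import *
d=np.load('pics/w4.npz');p=d['p'];R=d['Ro']
h=atz('w4',320.9,261.4,.178);q=atz('w4',347.4,345.4,.131);t=atz('w4',350.4,357.9,.147)
for n,x in(('hub',h),('flange',q),('tip',t)):print(n,x,np.linalg.norm((x-h)[:2]),'tool',R.T@(x-h)*1e3)
E
```

```text
hub [ 0.50164998 -0.15139767  0.178     ] 0.0 tool [0. 0. 0.]
flange [ 0.49540848 -0.06162876  0.131     ] 0.08998562686711749 tool [-87.4212663   21.33708073  46.99642781]
tip [ 0.49443908 -0.0605706   0.147     ] 0.09111286081311855 tool [-88.30096499  22.46630022  30.99610205]
```

```bash
python3 -m handwheel '[[0,0,0,-1,2,20,-1],[0,0,0,0,0,30,-1],[0,0,0,0,0,25,-1],[0,0,0,0,0,12,-1],[0,0,0,0,0,4,-1],[0,0,0,0,0,0,-0.3],[0,0,0,0,0,0,0.2],[0,0,0,0,0,0,0.4],[0,0,0,0,0,0,0.5],[0,0,0,0,0,0,0.6]]'
python3 -m handwheel '[[0,0,0,0,0,0,0.8],[0,0,0,0,0,0,1],[0,0,0,0,0,0,1],[0,0,0,0,0,0,1]]'
```

```text
clock: 30.45
ee_pos: [0.502, -0.1514, 0.1655]
orientation: [[-0.17, -0.985, 0.001], [-0.985, 0.17, -0.0], [0.0, -0.001, -1.0]]
wrist_force: [-1.8, 0.9, 4.0]
gripper_width: 0.0274
clock: 30.85
ee_pos: [0.502, -0.1514, 0.1654]
orientation: [[-0.17, -0.985, 0.001], [-0.985, 0.17, -0.0], [0.0, -0.001, -1.0]]
wrist_force: [-1.2, 1.9, 6.1]
gripper_width: 0.0271
```

```bash
python3 -m handwheel '[[0,0,0,0,0,-2,1],[0,0,0,0,0,-3,1],[0,0,0,0,0,-4,1],[0,0,0,0,0,-4,1],[0,0,0,0,0,0,1]]'
python3 -m handwheel '[[0,0,0,0,0,-5,1],[0,0,0,0,0,-7,1],[0,0,0,0,0,-15,1],[0,0,0,0,0,-25,1],[0,0,0,0,0,0,1]]'
```

```text
clock: 31.35
ee_pos: [0.5019, -0.1514, 0.1769]
orientation: [[-0.17, -0.985, -0.0], [-0.985, 0.17, 0.0], [-0.0, 0.0, -1.0]]
wrist_force: [2.6, -1.1, -6.3]
gripper_width: 0.0272
clock: 31.85
ee_pos: [0.5031, -0.1519, 0.2338]
orientation: [[-0.17, -0.985, 0.006], [-0.985, 0.17, -0.002], [0.0, -0.007, -1.0]]
wrist_force: [0.3, -0.2, -2.3]
gripper_width: 0.0269
```

```bash
python3 -m handwheel '[[0,0,0,-29.8,7.3,0,1],[0,0,0,-29.8,7.3,0,1],[0,0,0,-29.7,7.3,10,1],[0,0,0,0,0,20,1],[0,0,0,0,0,10,1],[0,0,0,0,0,3,1],[0,0,0,0,0,0,1],[0,0,0,0,0,0,1]]'
python3 -c "
from h import *
s=env.get_state();R=np.array(s['orientation']);p=s['ee_pos'];print(p,R.T@(np.array([.5020-.0064,-.1514+.0918,.147+.0344])-p)*1e3)"
```

```text
clock: 32.65
ee_pos: [0.4957, -0.0602, 0.1872]
orientation: [[-0.171, -0.985, 0.001], [-0.985, 0.171, -0.0], [0.0, -0.001, -1.0]]
wrist_force: [0.4, -1.2, -2.1]
gripper_width: 0.027
[ 0.49571573 -0.06020495  0.18719385] [-0.57651166  0.22319356  5.79361017]
```

```bash
python3 -m handwheel '[[0,0,0,-0.6,0.2,2,1],[0,0,0,0,0,2,1],[0,0,0,0,0,1,1],[0,0,0,0,0,1,1],[0,0,0,0,0,0,1]]'
python3 -m handwheel '[[0,0,0,0,0,1,1],[0,0,0,0,0,1,1],[0,0,0,0,0,0,1]]'
python3 -m handwheel '[[0,0,0,0,0,1,1],[0,0,0,0,0,1,1],[0,0,0,0,0,0,1]]'
python3 -m handwheel '[[0,0,0,0,0,1,1],[0,0,0,0,0,1,1],[0,0,0,0,0,0,1]]'
```

```text
clock: 33.15
ee_pos: [0.4952, -0.0591, 0.1804]
orientation: [[-0.17, -0.985, -0.0], [-0.985, 0.17, -0.0], [0.0, 0.0, -1.0]]
wrist_force: [-0.3, -0.2, -2.1]
gripper_width: 0.0265
clock: 33.45
ee_pos: [0.4952, -0.059, 0.1783]
orientation: [[-0.17, -0.985, -0.0], [-0.985, 0.17, 0.0], [0.0, 0.0, -1.0]]
wrist_force: [0.2, 0.0, -2.6]
gripper_width: 0.027
clock: 33.75
ee_pos: [0.4951, -0.059, 0.1763]
orientation: [[-0.17, -0.985, -0.0], [-0.985, 0.17, 0.0], [0.0, 0.0, -1.0]]
wrist_force: [0.4, -0.3, -3.3]
gripper_width: 0.0269
clock: 34.05
ee_pos: [0.4951, -0.059, 0.1743]
orientation: [[-0.17, -0.985, -0.0], [-0.985, 0.17, 0.0], [0.0, 0.0, -1.0]]
wrist_force: [-0.6, -0.3, -2.4]
gripper_width: 0.0271
```

```bash
python3 -m handwheel '[[0,0,0,0,0,1.5,1],[0,0,0,0,0,1.5,1],[0,0,0,0,0,1.5,1],[0,0,0,0,0,0,1]]'
python3 -m handwheel '[[0,0,0,0,0,1,1],[0,0,0,0,0,1,1],[0,0,0,0,0,1,1],[0,0,0,0,0,0,1]]'
python3 -m handwheel '[[0,0,0,0,0,0.5,1],[0,0,0,0,0,0.5,1],[0,0,0,0,0,0,1]]'
```

```text
clock: 34.45
ee_pos: [0.495, -0.059, 0.1697]
orientation: [[-0.17, -0.985, -0.001], [-0.985, 0.17, -0.0], [0.0, 0.001, -1.0]]
wrist_force: [-0.5, 0.8, -2.8]
gripper_width: 0.0269
clock: 34.85
ee_pos: [0.4951, -0.0591, 0.1668]
orientation: [[-0.17, -0.985, -0.0], [-0.985, 0.17, -0.0], [0.0, 0.0, -1.0]]
wrist_force: [-0.8, 0.4, -2.3]
gripper_width: 0.0271
clock: 35.15
ee_pos: [0.4952, -0.059, 0.1659]
orientation: [[-0.17, -0.985, -0.0], [-0.985, 0.17, 0.0], [0.0, 0.0, -1.0]]
wrist_force: [-0.3, -0.3, -3.2]
gripper_width: 0.0268
```

```bash
python3 -m handwheel '[[0,0,0,0,0,0.5,1],[0,0,0,0,0,0,1]]'
python3 -m handwheel '[[0,0,0,0,0,0.4,1],[0,0,0,0,0,0,1]]'
python3 -m handwheel '[[0,0,0,0,0,0.4,1],[0,0,0,0,0,0,1]]'
```

```text
clock: 35.35
ee_pos: [0.4953, -0.059, 0.1656]
orientation: [[-0.17, -0.985, 0.0], [-0.985, 0.17, -0.0], [-0.0, -0.0, -1.0]]
wrist_force: [-0.2, 0.1, -2.0]
gripper_width: 0.0273
clock: 35.55
ee_pos: [0.4953, -0.059, 0.1655]
orientation: [[-0.17, -0.985, 0.0], [-0.985, 0.17, -0.0], [-0.0, -0.0, -1.0]]
wrist_force: [-0.7, 0.5, 2.0]
gripper_width: 0.0271
clock: 35.75
ee_pos: [0.4953, -0.059, 0.1655]
orientation: [[-0.17, -0.985, 0.001], [-0.985, 0.17, -0.0], [-0.0, -0.001, -1.0]]
wrist_force: [-3.6, 1.0, 5.2]
gripper_width: 0.0268
```

Seated on the post flange (contact at the expected height). Opening and clearing upward.

```bash
python3 -m handwheel '[[0,0,0,0,0,-0.5,0.5],[0,0,0,0,0,0,0],[0,0,0,0,0,0,-1],[0,0,0,0,0,0,-1],[0,0,0,0,0,0,-1],[0,0,0,0,0,0,-1],[0,0,0,0,0,-15,-1],[0,0,0,0,0,-30,-1],[0,0,0,0,0,-40,-1],[0,0,0,0,0,-20,-1]]'
python3 -m handwheel '[[0,0,0,-20,0,-40,-1],[0,0,0,0,0,0,-1],[0,0,0,0,0,0,-1],[0,0,0,0,0,0,-1]]'
python3 - <<'E'
from h import *
s=snap('wrist','w5');snap('side','side2');print(s['ee_pos'],s['wrist_force'])
a=cv2.imread('pics/w5.png')[60:460,120:520];b=cv2.resize(cv2.imread('pics/side2.png')[195:345,250:400],(400,400),interpolation=cv2.INTER_CUBIC)
cv2.imwrite('pics/end.png',np.hstack([a,b]))
E
```

```text
clock: 36.75
ee_pos: [0.4962, -0.0594, 0.2737]
orientation: [[-0.17, -0.985, 0.005], [-0.985, 0.17, -0.0], [-0.0, -0.005, -1.0]]
wrist_force: [0.0, 0.4, 0.5]
gripper_width: 0.0855
clock: 37.15
ee_pos: [0.4982, -0.0394, 0.3092]
orientation: [[-0.17, -0.985, -0.002], [-0.985, 0.17, 0.0], [0.0, 0.002, -1.0]]
wrist_force: [-0.2, 0.9, -0.7]
gripper_width: 0.0851
[ 0.49819815 -0.03937295  0.30919149] [-0.24344572  0.87604962 -0.72529977]
```

View pics/end.png

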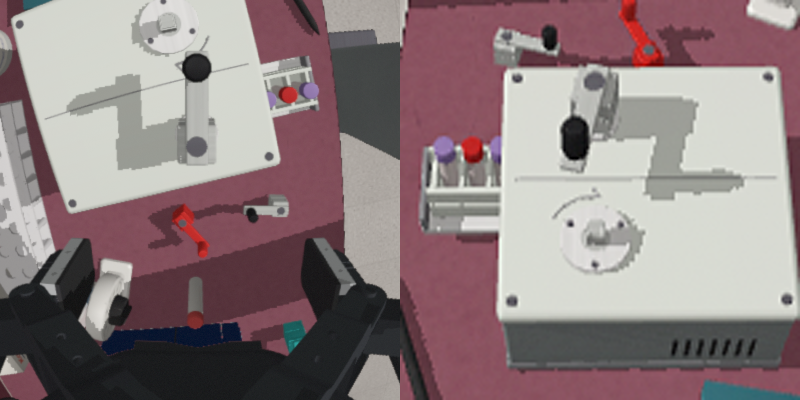

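The crank stands upright on the post with its hub dot at w5 (316,206) / side (322.8,225.4). The shaft is bare and the carriage is out.

```bash
python3 - <<'E'
from h import *
print(tri(('w5',316,206),('side2',322.6,225.2)), atz('w5',316,206,.178))
print(env.finish_job())
E
```

```text
(array([ 0.49531682, -0.05993223,  0.18132975]), [0.1, 0.1]) [ 0.49531342 -0.05928395  0.178     ]
the job is handed in; nothing more can be done
None
```

The job is done and handed in. The crank is parked on its post, the carriage is wound out to its end stop, and the run took about 37 s of the 72 s allowed. `env.finish_job()` gives no verdict.

**What I did:**
- **Fitting:** I gripped the large grey crank by its hub. I read the shaft's angle (about -24.5°) from the wrist camera, and the crank went on without a search. It touched down at the flange height with about 4 N.
- **Winding:** I turned it clockwise by the handle about 3.2 turns at roughly 4 to 7 N. At the end the load rose to about 9 N, below the 14 N that counts as forcing. I then eased off and let go.
- **Parking:** I lifted the crank off by the hub and lowered it onto the post until it touched, then opened the gripper and backed away upward.

**Last checks:**
- **Crank:** It stands upright on the post. Its hub axis measures (0.495, -0.059 to -0.060), within about 1 mm of where I had measured the post.
- **Height:** The last two-view reading put the hub top at 0.181 m, against an expected 0.178 m. That is within the camera's error as I have seen it here, since the same kind of reading on the worktop was 2 mm high. The arm also felt contact at the fully-down height, so I take the crank as seated.
- **Carriage:** It is visibly out. I know it reached the stop only from the rise in load and the turn count, because its position can't be read directly.
- **Bystanders:** I saw no sign that any had been touched, but I did not measure their positions again.

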